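# Unhang the controller from the display panel and pack it with its probe

## Task

Pack the sold cold-room controller (the white box with the black display and orange keys) and its probe carton (the small brown box with an orange band) in the open shipping carton. The probe carton lies on the display panel, in the way above the controller, and has to come off before the controller can move; then push the controller up its keyhole slots to the top lip of the panel, so that the stud heads stand in the wide ends of the slots, lift it off square to the panel and lay it flat on its back plate on the carton's bottom, beside the probe carton and not on top of it. Lay both down gently without dropping them, leave the other two devices hanging as they are, and leave everything else on the counter where it stands.

Things in the scene. Friction and masses are not known exactly. Their poses are not given: they have to be found in the camera images.
- panel: fixed blue display panel, face 250 mm up the slope x 240 mm wide, sloping 20 degrees. Origin: on the counter under the middle of the face, which is 80 mm high there; x points level from the low front edge to the high back edge, z up. With u = distance up the slope from the face's middle, n = height square off the face: x = 0.940u - 0.342n, z = 80 mm + 0.342u + 0.940n
- panel_lip (a point): middle of the inner face (u = 121 mm) of the orange lip, 10 mm high, along the panel's top edge. Three columns at panel y = -70, 0, 70 mm, one device hanging in each, in any order. Each column has two steel studs, at u = 83 and -61 mm: shank 6 mm, round head 12 mm across, from n = 5.6 to 9.6 mm
- controller_center (a point): middle of the white controller's box, 28 mm over its underside: box 96 mm (x, up the slope) x 58 mm wide, top face 56 mm over the underside; z square off the panel. Aluminium back plate 60 mm wide, 4 mm thick, reaches 48 mm beyond the box up the slope, 51 mm below. 0.4 to 0.65 kg, balance point about 10 mm to +x. Pushed up, it stays by friction when let go
- controller_slot (a point): centre of the wide hole (18 mm across) of the upper keyhole in the controller's plate; the lower one is alike, 144 mm to -x. The slots, 8 mm wide, run from the wide holes to +x; hung, the studs stand in their narrow upper ends. It must go 28 mm up the slope (25 to 31 will do) to be lifted off; 29 mm up, the plate meets the lip. 15 mm off the face it is clear of the studs
- controller_foot (a point): middle of the flat lower end face of the controller's box (faces -x, 58 mm wide, 4 to 52 mm over the underside), where it can be pushed with 3 to 10 N, above the stud head close below it
- controller_grip (a point): point in the controller, 30 mm to +x of its middle, 36 mm over the underside, where its sides (58 mm apart) can be gripped once it is pushed up: then the upper 40 mm of its sides stand clear above the neighbours' boxes. While it hangs, the boxes beside it leave only 12 mm, no room for fingers
- probe_center (a point): centre of the probe carton: brown box with an orange band, 24 mm (x, up the slope) x 100 mm (y) x 40 mm (z, off the panel), 0.1 to 0.18 kg. At first it lies across the panel between the controller's plate and the lip, 2 to 3 mm from each, up to 12 mm off the middle of the controller's column
- carton: fixed open shipping carton of brown cardboard, inside 280 mm (its x) x 130 mm (its y), walls 5 mm thick, rim 50 mm and inner bottom 5 mm above the counter; flaps folded down outside its long sides reach 26 mm out from the walls. Origin: on the counter under its middle. Empty at first. Panel and carton may be left or right
- isolator_center (a point): same point and axes, on the same back plate, of the rotary isolator hung on the panel: grey box 84 x 58 mm (its upper end 36 mm above this point), yellow disc, red knob reaching 74 mm off the panel. To be left hanging
- pressure_center (a point): same point and axes of the pressure control hung on the panel: green box 84 x 58 mm (as the isolator's) with white scale and two brass screws, reaching 62 mm off the panel. To be left hanging
- oil: blue oil bottle with yellow label, 60 mm across, 190 mm tall, standing between panel and carton; origin at the centre of its foot.
- spray: green spray can, 60 mm across, 185 mm tall; origin at the centre of its foot.
- tape: black roll of tape lying flat, 100 mm across, 48 mm high; origin at the centre of its underside.
- capacitor: aluminium motor capacitor, 50 mm across, 108 mm tall; origin at the centre of its foot.
- wrench: wrench, 190 mm long, lying flat on the counter near the robot; origin under its middle.

How it is judged:
By the outcome, as a careful person would: the job done as asked, in the order asked, and still so for the second after the job is handed in, with the robot touching nothing.
It also fails if it takes over 72 s, if anything falls off the work surface, if the arm or the gripper's body presses on something with over 40 N, if the wrist force passes 120 N, or if a joint passes its speed limit or range.

## Robot

A 7-joint arm with a two-finger parallel gripper is mounted at the origin on the work surface. World frame = base frame: x ahead of the robot, y to its left, z up, the work surface at z = 0. Lengths are in m, angles in rad, forces in N, time in s.
With the tool pointing down it reaches from about 0.4 to 0.85 m from the base axis. Payload 4.5 kg.
Tool frame: the origin (TCP) lies midway between the tips of the shut fingers; the grasp point (between the pads) lies 19 mm behind it; z points along the fingers, y is the line along which they close (so a half turn about z gives the same grasp; the last joint's range is limited). The gripper opens to 88 mm and grips with 3 to 60 N. Pads are 18 mm wide; open, the fingers measure 123 mm over their backs; the gripper's body (75 mm by 187 mm) begins 45 mm behind the grasp point.
Start: joints at [1.153, 0.689, -0.195, 1.565, 0.157, 0.902, -0.215], TCP at [0.273, -0.562, 0.239] pointing down, gripper open.
Joint ranges: [-3.01, 3.01], [-0.46, 2.08], [-1.47, 1.51], [0.13, 2.56], [-1, 4.14], [0.04, 2.09], [-2.66, 2.66]. Speed limits (rad/s): [2.57, 2.57, 3.14, 3.14, 3.14, 3.14, 3.14].

## Interface

Orientations are given as a unit quaternion [x, y, z, w].
In Python, from plant import r, eyes, finish_job gives the robot as it stands. The module is installed in compiled form; this text tells all that it offers.
- The arm moves only by the tool move_arm, never from a script. Its argument "motion" is a list of rows, each a list of 7 numbers: the shift along the tool's x, y, z in mm, then the turn, a rotation vector about the tool's x, y, z in degrees, then the closure, from 0 (fully open) to 1 (shut). A call has 1 to 5 rows; each row is the pose to reach, as a shift and turn from the pose commanded when the call began, along the tool's axes at that moment; what a row does not reach only later rows make up. A row lasts 1/8 s, in which the tool goes at most 62.5 mm and 10.7 degrees, less where a joint would pass 70% of its speed; a pose out of reach is approached as far as the arm can. A call with a gripper value outside its range is refused whole. The fingers move at their own pace and stop on an object; "newtons" is the grip in N (left out, the last holds). Time passes only in rows, so rows that repeat a pose let the fingers close. It gives the time, the measured TCP pose, the force, the opening and the grip force at its end, in the units of the state.
- r.get_state(): the state, without advancing time (a new reading comes with each control period).
- eyes.snapshot(name): name is "side" or "top" or "wrist"; returns a dict with "frame" (420x560x3 uint8, red, green, blue), "z_map" (420x560 float32, m along the optical axis (not along the pixel's ray), 0 where there is no reading), "intrinsics" (3x3 intrinsics, pixels), "world_to_cam" (4x4, takes a point from world to camera coordinates). Camera axes: x right, y down, z forward; pixel columns grow to the right and rows downward; lengths in m; the calibration is good to about 2 mm. A picture is of the moment at which its call begins.
- finish_job(): hands the job in; it is judged then, once.
The state is a dict: "clock": time; "q": joint angles; "qd": joint speeds; "joint_torque": joint torques, N m; "tool_pos": TCP position; "eef_rot": TCP orientation; "contact_force": force on the tool from outside, world axes, zero at the start; "moment": the same for the moment, N m; "opening": opening from 0.0 (shut) to 1.0 (fully open); "finger_force": force on a finger pad.
Only numpy, scipy, OpenCV 4.12 (cv2) and the standard library are available. Lean on these libraries where they do the work, as an engineer would, in place of code of your own. Each camera call takes 0.05 s, during which the arm holds its last target. There are 200 camera calls.

## Working session

There is one attempt and no reset: what is moved stays moved. The work goes in short steps, Python scripts to look and compute and a tool call to move; the robot and the scene stay as the last step left them, time stands still between calls to the robot, and variables do not carry over. Pictures are saved under pics/ and viewed, at most 10 in all, crops included, and the job is handed in when it is done.

Besides the shell and the picture viewer there is one more tool, called in YAML: its name, and indented under it one key for each argument. move_arm: Moves the arm, as the interface text tells. Its arguments: {"type":"object","properties":{"motion":{"type":"array","items":{"type":"array","items":{"type":"number"}}},"newtons":{"type":"number"}},"required":["motion"]}

```bash
mkdir -p pics
cat > h.py <<'E'
import numpy as np, cv2
from scipy.spatial.transform import Rotation as R
from plant import r, eyes, finish_job
def snap(n):
    s=eyes.snapshot(n); K=np.array(s["intrinsics"]); T=np.array(s["world_to_cam"]); z=s["z_map"]
    v,u=np.mgrid[:z.shape[0],:z.shape[1]]
    p=np.stack([(u-K[0,2])/K[0,0]*z,(v-K[1,2])/K[1,1]*z,z],-1)
    P=(p-T[:3,3])@T[:3,:3]; P[z<=0]=np.nan
    return s["frame"],P
def save(n,f): cv2.imwrite("pics/"+n,f[:,:,::-1])
def st():
    s=r.get_state(); print({k:np.round(s[k],4).tolist() for k in("clock","tool_pos","eef_rot","contact_force","opening","finger_force","q")}); return s
E
python3 - <<'E'
from h import *
st()
for n in("top","side"):
    f,P=snap(n); save(n+"1.png",f); np.save(n+"P.npy",P)
E
```

```text
{'clock': 0.0, 'tool_pos': [0.2726, -0.5617, 0.238], 'eef_rot': [0.9746, 0.224, -0.0002, -0.0008], 'contact_force': [-0.0764, -0.5209, -0.747], 'opening': 1.0034, 'finger_force': 0.0, 'q': [1.1528, 0.6899, -0.1945, 1.5663, 0.1573, 0.9025, -0.2151]}
```

View pics/top1.png

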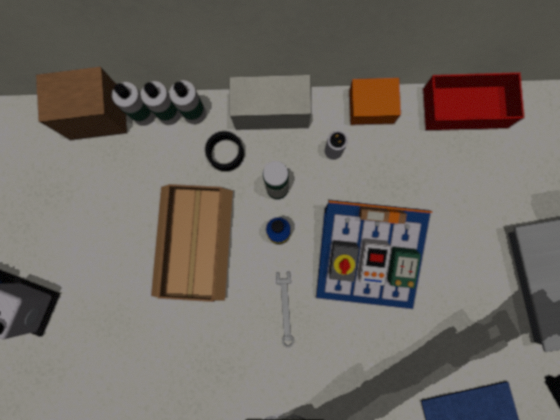

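View pics/side1.png

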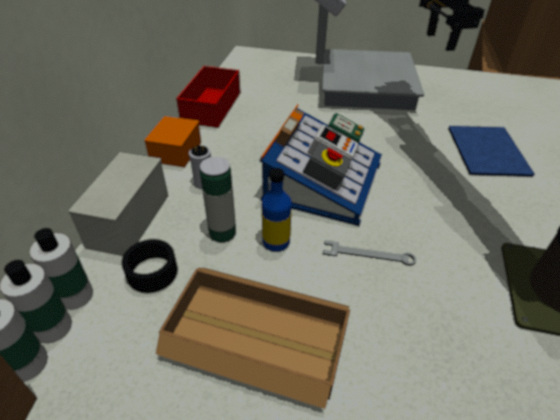

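The top view shows the panel around px (373,255), with the controller in its middle column at (376,262). The probe carton lies at (383,216) by the lip and the carton is at (193,243). The oil bottle (278,230) and spray can (276,180) stand between them. The side view agrees. Next I fit the poses.

```bash
cat >> h.py <<'E'
def rect(pts):
    (c,s,a)=cv2.minAreaRect((pts[:,:2]*1000).astype(np.float32)); return np.round(c,1),np.round(s,1),round(a,2)
E
python3 - <<'E'
from h import *
P=np.load("topP.npy"); f=cv2.imread("pics/top1.png")[:,:,::-1]
hsv=cv2.cvtColor(np.ascontiguousarray(f),cv2.COLOR_RGB2HSV)
vv,uu=np.mgrid[:420,:560]
def box(u0,u1,v0,v1): return (uu>=u0)&(uu<u1)&(vv>=v0)&(vv<v1)&np.isfinite(P[...,2])
# carton rim
b=box(145,240,175,310); m=b&(P[...,2]>.04)&(P[...,2]<.06); print("carton",rect(P[m]),P[m][:,2].mean())
b=box(300,445,190,315); 
blue=b&(hsv[...,0]>100)&(hsv[...,0]<125)&(hsv[...,1]>150)&(P[...,2]>.02)
print("panel blue",rect(P[blue]))
m=b&(P[...,2]>.025); print("panel all",rect(P[m]))
A=P[blue]; A=A[A[:,2]>.03]
for k in range(6):
    c=A.mean(0); n=np.linalg.svd(A-c)[2][2]; n*=np.sign(n[2]); d=(A-c)@n; A=A[np.abs(d)<max(.003,2*d.std()) ]
print("plane",c,n,np.degrees(np.arccos(n[2])),"az of up-slope",np.degrees(np.arctan2(-n[1],-n[0])))
for n_,(u,v) in dict(BL=(331,205),BR=(428,213),FR=(413,304),FL=(319,296),probeL=(364,215),probeR=(402,219),ctrl=(377,250),oil=(278,228),spray=(276,172),tape=(225,135),cap=(338,138)).items(): print(n_,np.round(P[v,u],4))
E
```

```text
carton (array([545.6, 227.5]), array([165.6, 290.9]), 86.09) 0.04711893601473754
panel blue (array([ 498.8, -216.7]), array([236.4, 221.8]), 82.87)
panel all (array([ 502.3, -219.2]), array([240.5, 236.9]), 82.77)
plane [ 0.50262577 -0.19423535  0.0781782 ] [-0.33904866  0.04179699  0.93983989] 19.975314808522523 az of up-slope -7.027808281723795
BL [ 0.6198 -0.1219  0.1182]
BR [ 0.596  -0.3459  0.1196]
FR [ 0.3821 -0.3221  0.0418]
FL [ 0.4045 -0.0933  0.0386]
probeL [ 0.5902 -0.1919  0.1514]
probeR [ 0.5794 -0.2766  0.1514]
ctrl [ 0.5112 -0.2193  0.1427]
oil [0.5607 0.0021 0.1898]
spray [0.6863 0.0045 0.1846]
tape [0.8217 0.1394 0.0424]
cap [ 0.7892 -0.1469  0.095 ]
```

```bash
cat >> h.py <<'E'
PO=np.array([.504,-.2185,0]); PY=np.radians(-7.0); T=np.radians(20)
def frame(yaw,tilt=0.): return R.from_euler('z',yaw)*R.from_euler('y',-tilt)   # x up slope, z off face
def pan(u,y,n): return PO+R.from_euler('z',PY).apply([np.cos(T)*u-np.sin(T)*n,y,.08+np.sin(T)*u+np.cos(T)*n])
F=lambda:frame(PY,T)
def unpan(p): return F().inv().apply(np.asarray(p)-PO-[0,0,.08])
def tool(fr,y_along): # tool z=-z of frame; tool y along frame +x ('x') or -y ('y')
    M=np.array([[0,1,0],[1,0,0],[0,0,-1]]).T if y_along=='x' else np.diag([1,-1,-1])
    return fr*R.from_matrix(M)
def row(pos,rot=None):
    s=r.get_state(); q=R.from_quat(s["eef_rot"])
    d=q.inv().apply(np.asarray(pos)-s["tool_pos"])*1000
    w=np.degrees((q.inv()*rot).as_rotvec()) if rot is not None else np.zeros(3)
    print("row",np.round(d,1).tolist(),np.round(w,1).tolist(),"t",round(float(s["clock"]),2))
E
python3 - <<'E'
from h import *
row(pan(.07,0,.17),tool(F(),'x'))
E
```

```text
row [364.5, -203.7, -25.4] [-18.4, 9.9, -56.5] t 0.1
```

move_arm:
  motion:
    - [364.5,-203.7,-25.4,-18.4,9.9,-56.5,0]
    - [364.5,-203.7,-25.4,-18.4,9.9,-56.5,0]
    - [364.5,-203.7,-25.4,-18.4,9.9,-56.5,0]
    - [364.5,-203.7,-25.4,-18.4,9.9,-56.5,0]
    - [364.5,-203.7,-25.4,-18.4,9.9,-56.5,0]

```text
clock: 0.72
tool_pos: [0.4521, -0.3045, 0.2579]
eef_rot: [0.773, 0.615, 0.104, 0.118]
contact_force: [0.7, -1.5, 0.3]
opening: 1.0
finger_force: 0.0
```

Run:
```python
from h import *
row(pan(.07,0,.17),tool(F(),'x'))
```

```text
row [96.2, 38.5, 8.0] [-1.8, 1.1, -5.8] t 0.72
```

move_arm:
  motion:
    - [85,33,8,-1.5,1,-5,0]
    - [85,33,8,-1.5,1,-5,0]
    - [85,33,8,-1.5,1,-5,0]
    - [85,33,8,-1.5,1,-5,0]

```text
clock: 1.23
tool_pos: [0.5027, -0.2327, 0.2612]
eef_rot: [0.745, 0.645, 0.112, 0.127]
contact_force: [-0.0, 0.4, -0.7]
opening: 1.0
finger_force: 0.0
```

Run:
```python
from h import *
row(pan(.07,0,.17),tool(F(),'x'))
f,P=snap("wrist"); save("w1.png",f); np.save("w1.npy",P)
```

```text
row [14.4, 7.3, -0.0] [-0.5, 0.2, -1.2] t 1.23
```

View pics/w1.png

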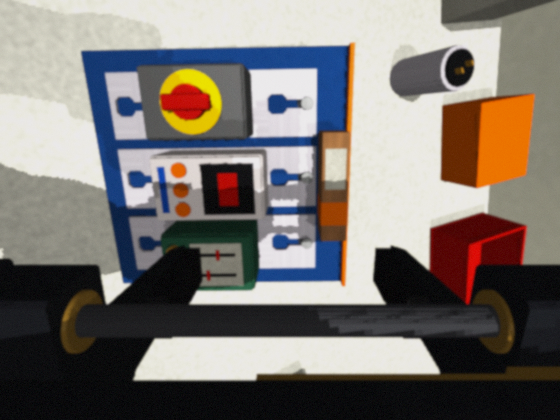

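The wrist view shows the controller in the middle column at px (210,188), with the isolator above at (192,102) and the pressure control below at (210,255). The probe carton is at (334,185), against the lip at x≈350. Next I measure these in panel coordinates.

```bash
cat > m.py <<'E'
from h import *
import sys
def meas(f,P):
    U=unpan(P.reshape(-1,3)).reshape(P.shape)*1000
    hsv=cv2.cvtColor(np.ascontiguousarray(f),cv2.COLOR_RGB2HSV)
    return U,hsv
def mm(U,m):
    A=U[m]; return len(A),"u",np.round(np.percentile(A[:,0],[3,50,97]),1),"y",np.round(np.percentile(A[:,1],[2,50,98]),1),"n",np.round(np.percentile(A[:,2],[5,50,95]),1)
E
python3 - <<'E'
from m import *
s=eyes.snapshot("wrist"); f=cv2.imread("pics/w1.png")[:,:,::-1]; P=np.load("w1.npy")
U,h=meas(f,P); H,S,V=h[...,0],h[...,1],h[...,2]
u,y,n=U[...,0],U[...,1],U[...,2]
bl=(H>100)&(H<125)&(S>150)&(abs(n)<12)&(abs(u)<140)&(abs(y)<140)
A=U[bl]; k=np.linalg.lstsq(np.c_[A[:,:2],np.ones(len(A))],A[:,2],rcond=None)[0]; print("face fit n=",k)
print("blue",mm(U,bl), rect(A/1000))
lip=(H<15)&(S>150)&(n>4)&(n<16)&(u>105)&(u<140); print("lip",mm(U,lip)); A=U[lip]; print(np.polyfit(A[:,1],A[:,0],1))
pt=(n>36)&(n<46)&(u>80)&(u<135)&(abs(y)<90); print("probe top",mm(U,pt),rect(U[pt]/1000))
ct=(n>50)&(n<62)&(abs(y)<33)&(abs(u)<80); print("ctrl top",mm(U,ct),rect(U[ct]/1000))
pr=(n>45)&(n<62)&(y<-36)&(abs(u)<80)&(y>-110); print("press",mm(U,pr))
E
```

```text
face fit n= [-1.45589494e-04 -1.92519751e-03  5.35460529e-01]
blue (14318, 'u', array([-123.5,    9.1,  113.8]), 'y', array([-114.4,   60.6,  117.1]), 'n', array([-0.8,  0.5,  1.7])) (array([-4.6, -0.2]), array([237.3, 243.9]), 89.67)
lip (202, 'u', array([118.2, 119.1, 121. ]), 'y', array([-117.9,  -85.8,  115.2]), 'n', array([ 4.6,  9.8, 11.9]))
[-1.35948144e-03  1.19238587e+02]
probe top (2988, 'u', array([ 92.5, 104. , 115.4]), 'y', array([-52.7,  -1.8,  43.1]), 'n', array([39.3, 40.6, 41.9])) (array([104.3,  -5.3]), array([100.1,  24.7]), 89.58)
ctrl top (7165, 'u', array([-48.9,  -4.7,  39.2]), 'y', array([-25.5,   2.7,  27.8]), 'n', array([52.3, 56.9, 58.6])) (array([-5.4,  0.2]), array([57.9, 94.4]), 89.83)
press (3887, 'u', array([-47.3,   1.2,  28.4]), 'y', array([-95. , -59.5, -40.8]), 'n', array([49.6, 56.8, 58.2]))
```

Run:
```python
from h import *
row(pan(.1042,-.005,.06),tool(F(),'x'))
row(pan(.1042,-.005,.013),tool(F(),'x'))
```

```text
row [11.3, 42.6, 109.7] [-0.5, 0.3, -1.3] t 1.32
row [11.5, 43.0, 156.7] [-0.5, 0.3, -1.3] t 1.32
```

move_arm:
  motion:
    - [11.3,42.6,55,-0.5,0.3,-1.3,0.4]
    - [11.3,42.6,100,-0.5,0.3,-1.3,0.4]
    - [11.3,42.6,110,-0.5,0.3,-1.3,0.4]
    - [11.3,42.6,110,-0.5,0.3,-1.3,0.4]
  newtons: 12

```text
clock: 1.82
tool_pos: [0.5803, -0.2318, 0.172]
eef_rot: [0.737, 0.653, 0.115, 0.129]
contact_force: [0.3, 0.7, 0.5]
opening: 0.606
finger_force: 0.0
```

Run:
```python
from h import *
row(pan(.1042,-.005,.013),tool(F(),'x'))
s=st(); print(unpan(s["tool_pos"])*1000)
f,P=snap("wrist"); save("w2.png",f)
```

```text
row [-1.2, 0.1, 47.0] [-0.0, -0.1, 0.1] t 1.82
{'clock': 1.825, 'tool_pos': [0.5803, -0.2318, 0.172], 'eef_rot': [0.737, 0.6533, 0.1153, 0.1293], 'contact_force': [0.2826, 0.7376, 0.5032], 'opening': 0.6056, 'finger_force': 0.0, 'q': [0.4925, 0.6891, -0.2367, 1.967, 0.455, 0.1741, -0.2218]}
[104.11750654  -3.87376121  59.98478131]
```

View pics/w2.png

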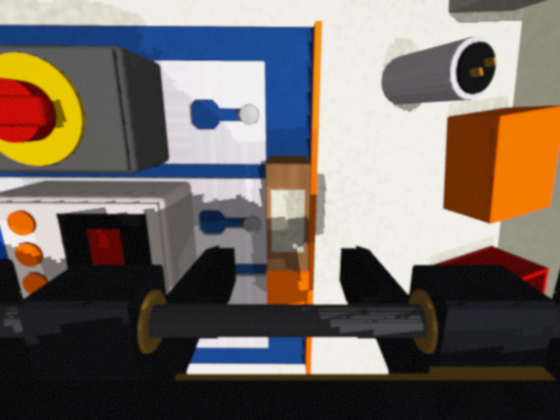

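The view shows the probe at px columns 267–310, centred between the open fingers (235–340). I descend and grip.

move_arm:
  motion:
    - [0,0,25,0,0,0,0.4]
    - [0,0,47,0,0,0,0.4]
    - [0,0,47,0,0,0,0.4]
    - [0,0,47,0,0,0,0.85]
    - [0,0,47,0,0,0,0.85]

```text
clock: 2.5
tool_pos: [0.5977, -0.2332, 0.1296]
eef_rot: [0.736, 0.654, 0.116, 0.131]
contact_force: [0.7, 0.3, -0.3]
opening: 0.397
finger_force: 0.0
```

move_arm:
  motion:
    - [0,0,0,0,0,0,0.85]
    - [0,0,0,0,0,0,0.85]

```text
clock: 2.75
tool_pos: [0.5971, -0.233, 0.1287]
eef_rot: [0.736, 0.654, 0.116, 0.13]
contact_force: [-3.6, 0.3, 6.0]
opening: 0.273
finger_force: 12.0
```

```bash
cat >> h.py <<'E'
CO=np.array([.5456,.2275,0]); CY=np.radians(-3.9)
def car(x,y,z): return CO+R.from_euler('z',CY).apply([x,y,z])
E
python3 - <<'E'
from h import *
s=st(); row(np.array(s["tool_pos"])+[-.045,.0,.135],tool(frame(PY,0),'x'))
E
```

```text
{'clock': 2.75, 'tool_pos': [0.5971, -0.233, 0.1287], 'eef_rot': [0.7365, 0.6536, 0.1158, 0.13], 'contact_force': [-3.5719, 0.2929, 5.9683], 'opening': 0.273, 'finger_force': 11.999, 'q': [0.44, 0.7731, -0.1685, 1.951, 0.4737, 0.0917, -0.2447]}
row [-5.2, 4.3, -142.1] [20.1, -0.1, 0.2] t 2.75
```

move_arm:
  motion:
    - [0,0,-20,0,0,0,0.85]
    - [0,0,-70,0,0,0,0.85]
    - [-5,4,-142,20,0,0,0.85]
    - [-5,4,-142,20,0,0,0.85]
    - [-5,4,-142,20,0,0,0.85]
  newtons: 20

```text
clock: 3.38
tool_pos: [0.5525, -0.2329, 0.2664]
eef_rot: [0.748, 0.664, 0.001, 0.0]
contact_force: [0.7, -0.8, -1.2]
opening: 0.269
finger_force: 20.0
```

Run:
```python
from h import *
s=st(); row(car(.07,0,.26),tool(frame(CY,0),'x'))
```

```text
{'clock': 3.375, 'tool_pos': [0.5525, -0.2329, 0.2664], 'eef_rot': [0.7479, 0.6639, 0.001, 0.0004], 'contact_force': [0.7234, -0.8393, -1.1686], 'opening': 0.2693, 'finger_force': 19.9944, 'q': [0.5855, 0.6493, -0.4627, 1.6054, 0.3332, 0.9644, -0.1058]}
row [459.9, 8.4, 6.9] [0.1, -0.1, -2.9] t 3.38
```

move_arm:
  motion:
    - [460,8,0,0,0,-3,0.85]
    - [460,8,0,0,0,-3,0.85]
    - [460,8,0,0,0,-3,0.85]
    - [460,8,0,0,0,-3,0.85]
    - [460,8,0,0,0,-3,0.85]

```text
clock: 4.0
tool_pos: [0.5944, 0.0787, 0.2643]
eef_rot: [0.73, 0.683, 0.001, 0.001]
contact_force: [0.6, -0.1, -1.4]
opening: 0.266
finger_force: 20.0
```

Run:
```python
from h import *
row(car(.07,0,.26),tool(frame(CY,0),'x'))
```

```text
row [145.1, 11.5, 4.5] [0.1, -0.0, 0.1] t 4.0
```

move_arm:
  motion:
    - [136,11,0,0,0,0,0.85]
    - [136,11,0,0,0,0,0.85]
    - [136,11,0,0,0,0,0.85]
    - [136,11,0,0,0,0,0.85]

```text
clock: 4.5
tool_pos: [0.6141, 0.2124, 0.2638]
eef_rot: [0.729, 0.684, 0.001, 0.0]
contact_force: [1.0, -0.5, -0.8]
opening: 0.269
finger_force: 20.0
```

Run:
```python
from h import *
st()
f,P=snap("wrist"); save("w3.png",f); np.save("w3.npy",P)
b=np.isfinite(P[...,2])
for n in("wrist","top"):
    f,P=snap(n); 
    near=(abs(P[...,0]-.546)<.19)&(abs(P[...,1]-.2275)<.13)
    m=near&(P[...,2]>.046)&(P[...,2]<.056); print(n,"rim",m.sum(),rect(P[m]))
    m=near&(P[...,2]>.0)&(P[...,2]<.012)&(abs(P[...,1]-.2275)<.09)&(abs(P[...,0]-.546)<.14); print("bottom",m.sum(),rect(P[m]),np.median(P[m][:,2]))
```

```text
{'clock': 4.5, 'tool_pos': [0.6141, 0.2124, 0.2638], 'eef_rot': [0.7295, 0.684, 0.0007, 0.0002], 'contact_force': [1.0317, -0.5, -0.7511], 'opening': 0.2688, 'finger_force': 19.9951, 'q': [-0.1784, 0.7201, -0.4326, 1.4479, 0.3257, 1.0434, -0.7448]}
wrist rim 5561 (array([571.3, 227.4]), array([153.6, 341.5]), 85.68)
bottom 19549 (array([546. , 235.5]), array([279.9, 163.6]), 0.0) 0.004963888487391992
top rim 476 (array([592.3, 203.4]), array([116.1, 295.7]), 85.4)
bottom 1314 (array([549.8, 194.7]), array([285.5, 101.7]), 7.63) 0.0042490305392956194
```

View pics/w3.png

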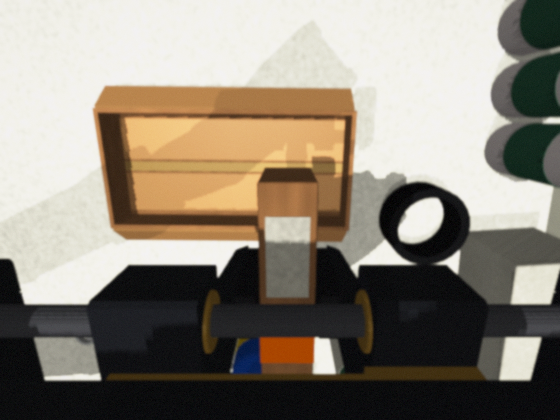

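The carton's inner rim spans about px (106,113) to (350,228), and the held probe is in front of it at (288,240). I map the rim corners.

Run:
```python
from h import *
P=np.load("w3.npy"); 
# walls: points with .02<z<.056 near carton; project in carton frame
C=R.from_euler('z',CY).inv().apply((P.reshape(-1,3)-CO)).reshape(P.shape)*1000
x,y,z=C[...,0],C[...,1],C[...,2]
rim=(z>46)&(z<54)
for nm,m in dict(xlo=rim&(x<-120)&(x>-170)&(abs(y)<55),xhi=rim&(x>120)&(x<170)&(y>-20)&(y<60),yhi=rim&(y>50)&(y<90)&(abs(x)<120),ylo=rim&(y<-50)&(y>-90)&(x<20)&(x>-120)).items():
    k,o=(0,1) if nm[0]=='x' else (1,0)
    A=C[m]; print(nm,len(A),np.round(np.percentile(A[:,k],[2,25,50,75,98]),1),np.polyfit(A[:,o],A[:,k],1))
b=(z>-3)&(z<12)&(abs(x)<138)&(abs(y)<64); A=C[b]; print(np.round(np.percentile(A,[1,50,99],axis=0),1))
print(np.round(C[[150,200,300],[288,288,288]],1)) # probe
s=r.get_state(); print(R.from_euler('z',CY).inv().apply(np.array(s["tool_pos"])-CO)*1000)
top=(z>240)&(z<300)&(x>30)&(x<110)&(y<90); print(mm if 0 else rect(C[top]/1000))
```

```text
xlo 584 [-144.5 -142.6 -141.  -139.5 -138.5] [ 5.91907227e-03 -1.41174007e+02]
xhi 356 [140.5 141.4 142.8 144.3 145.6] [5.38424986e-03 1.42746228e+02]
yhi 2304 [66.3 69.2 72.  74.6 77.7] [-7.27531249e-03  7.19431569e+01]
ylo 982 [-74.1 -70.  -67.4 -64.5 -62.8] [-6.99670084e-03 -6.78829301e+01]
[[-135.6  -62.9    3.1]
 [ -18.8   12.2    5. ]
 [ 135.6   63.     7.2]]
[[ 70.7  21.8   5.6]
 [ 69.6  29.9 290.5]
 [ 69.8 -14.3 291. ]]
[ 70.43347253 -13.65708302 263.57893441]
(array([67.4, -7.1]), array([92.7, 53.2]), 72.53)
```

```bash
sed -i 's/^CO=.*/CO=np.array([.5465,.2295,0]); CY=np.radians(-4.2)/' h.py
python3 - <<'E'
from h import *
row(car(.095,0,.08),tool(frame(CY,0),'x'))
row(car(.095,0,.0195),tool(frame(CY,0),'x'))
E
```

```text
row [15.4, 25.0, 183.6] [0.1, 0.1, 0.2] t 4.65
row [15.5, 24.9, 244.1] [0.1, 0.1, 0.2] t 4.65
```

move_arm:
  motion:
    - [15.4,25,60,0,0,0,0.85]
    - [15.4,25,120,0,0,0,0.85]
    - [15.4,25,180,0,0,0,0.85]
    - [15.4,25,215,0,0,0,0.85]
    - [15.4,25,215,0,0,0,0.85]

```text
clock: 5.28
tool_pos: [0.6391, 0.2226, 0.0457]
eef_rot: [0.731, 0.683, -0.003, -0.0]
contact_force: [-0.1, 0.6, -0.9]
opening: 0.268
finger_force: 20.0
```

move_arm:
  motion:
    - [0,0,12,0,0,0,0.85]
    - [0,0,23,0,0,0,0.85]
    - [0,0,29,0,0,0,0.85]
    - [0,0,29,0,0,0,0.85]

```text
clock: 5.78
tool_pos: [0.6407, 0.226, 0.0193]
eef_rot: [0.73, 0.683, 0.001, 0.0]
contact_force: [-0.5, 0.3, -0.1]
opening: 0.271
finger_force: 20.0
```

move_arm:
  motion:
    - [0,0,0.7,0,0,0,0.85]
    - [0,0,1.4,0,0,0,0.85]
    - [0,0,2,0,0,0,0.85]
    - [0,0,2,0,0,0,0.85]

```text
clock: 6.28
tool_pos: [0.641, 0.2261, 0.0178]
eef_rot: [0.73, 0.683, 0.001, 0.0]
contact_force: [-1.5, -0.3, 1.3]
opening: 0.267
finger_force: 20.0
```

move_arm:
  motion:
    - [0,0,0.8,0,0,0,0.85]
    - [0,0,0.8,0,0,0,0.85]

```text
clock: 6.52
tool_pos: [0.641, 0.2261, 0.0177]
eef_rot: [0.73, 0.683, 0.001, 0.0]
contact_force: [-1.4, -1.7, 6.4]
opening: 0.269
finger_force: 20.0
```

Contact is made, so I release and retreat.

move_arm:
  motion:
    - [0,0,0,0,0,0,0.6]
    - [0,0,0,0,0,0,0.6]
    - [0,0,0,0,0,0,0.6]
    - [0,0,-20,0,0,0,0.6]
    - [0,0,-70,0,0,0,0.6]

```text
clock: 7.15
tool_pos: [0.6392, 0.2253, 0.0862]
eef_rot: [0.73, 0.684, -0.001, -0.001]
contact_force: [0.7, -0.1, 0.0]
opening: 0.398
finger_force: 0.0
```

Run:
```python
from h import *
s=st(); row(np.array(s["tool_pos"])*[1,1,0]+[-.0,-.03,.25],tool(frame(PY,0),'y'))
row(np.array(s["tool_pos"])*[1,1,0]+[-.0,-.03,.25],tool(frame(PY,0),'x'))
```

```text
{'clock': 7.15, 'tool_pos': [0.6392, 0.2253, 0.0862], 'eef_rot': [0.7299, 0.6835, -0.0013, -0.0006], 'contact_force': [0.7373, -0.1284, 0.0235], 'opening': 0.3984, 'finger_force': 0.0, 'q': [-0.2255, 0.9633, -0.3597, 1.491, 0.4281, 0.7687, -0.8205]}
row [-30.1, 1.5, -163.8] [-0.1, 0.2, 93.2] t 7.15
row [-30.1, 1.5, -163.8] [-0.2, 0.1, 3.2] t 7.15
```

move_arm:
  motion:
    - [0,0,-60,0,0,0,1]
    - [0,0,-120,0,0,10,1]
    - [-50,0,-165,0,0,20,1]
    - [-110,0,-165,0,0,30,1]
    - [-170,0,-165,0,0,40,1]

```text
clock: 7.78
tool_pos: [0.6297, 0.0548, 0.2542]
eef_rot: [0.921, 0.39, 0.003, 0.0]
contact_force: [0.9, -0.3, 0.5]
opening: 0.009
finger_force: 0.0
```

Run:
```python
from h import *
s=st(); row(pan(-.05,0,.20),tool(F(),'y'))
```

```text
{'clock': 7.775, 'tool_pos': [0.6297, 0.0548, 0.2542], 'eef_rot': [0.9207, 0.3902, 0.0027, 0.0003], 'contact_force': [0.9236, -0.2604, 0.5216], 'opening': 0.0089, 'finger_force': 0.0, 'q': [-0.0215, 0.6834, -0.2523, 1.5283, 0.1946, 0.949, -1.1013]}
row [-353.4, 7.7, 1.7] [-9.2, 18.2, 52.4] t 7.78
```

move_arm:
  motion:
    - [-353,8,2,-9.2,18.2,52.4,1]
    - [-353,8,2,-9.2,18.2,52.4,1]
    - [-353,8,2,-9.2,18.2,52.4,1]
    - [-353,8,2,-9.2,18.2,52.4,1]
    - [-353,8,2,-9.2,18.2,52.4,1]

```text
clock: 8.4
tool_pos: [0.4173, -0.1757, 0.2507]
eef_rot: [0.985, -0.04, 0.166, 0.011]
contact_force: [1.4, -1.5, 0.1]
opening: 0.006
finger_force: 0.0
```

Run:
```python
from h import *
s=st(); row(pan(-.085,0,.10),tool(F(),'y'))
```

```text
{'clock': 8.4, 'tool_pos': [0.4173, -0.1757, 0.2507], 'eef_rot': [0.9852, -0.0397, 0.1664, 0.0112], 'contact_force': [1.3596, -1.4737, 0.0849], 'opening': 0.0056, 'finger_force': 0.0, 'q': [0.4912, 0.3731, -0.1908, 2.333, -0.0155, 0.1139, -1.3116]}
row [-57.6, 30.0, 92.3] [-0.3, 0.8, 2.3] t 8.4
```

move_arm:
  motion:
    - [-48,26,50,-0.3,0.8,2,1]
    - [-50,26,92,-0.3,0.8,2,1]
    - [-50,26,92,-0.3,0.8,2,1]
    - [-50,26,92,-0.3,0.8,2,1]

```text
clock: 8.9
tool_pos: [0.4131, -0.2107, 0.2054]
eef_rot: [0.987, -0.051, 0.154, 0.012]
contact_force: [0.1, -0.5, -0.2]
opening: 0.008
finger_force: 0.0
```

Run:
```python
from h import *
s=st(); print(unpan(s["tool_pos"])*1000); row(pan(-.083,0,.023),tool(F(),'y'))
f,P=snap("wrist"); save("w4.png",f)
```

```text
{'clock': 8.9, 'tool_pos': [0.4131, -0.2107, 0.2054], 'eef_rot': [0.9867, -0.0506, 0.1537, 0.0124], 'contact_force': [0.0736, -0.4732, -0.1784], 'opening': 0.0078, 'finger_force': 0.0, 'q': [0.6265, 0.4937, -0.2818, 2.337, 1.095, 0.0588, -2.3628]}
[-42.75461373  -3.32718392 148.97638706]
row [-35.2, -4.4, 127.5] [0.1, 2.3, 1.2] t 8.9
```

View pics/w4.png

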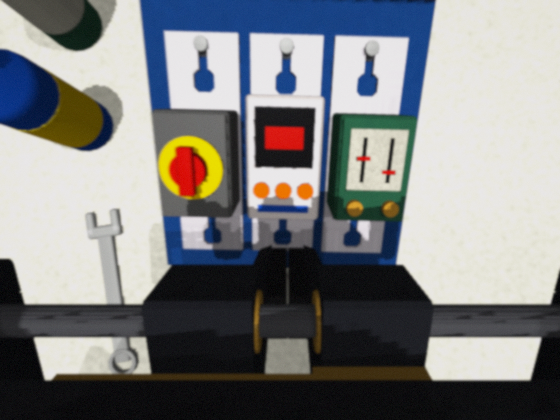

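The view shows the controller between the isolator and the pressure control, with its foot at about px (283,218). The wrist has run into the q6≈0 limit. Turning the tool half a turn lets q5 flip, so I do that here in the clear.

move_arm:
  motion:
    - [0,0,0,0,0,-10.7,1]
    - [0,0,0,0,0,-21.4,1]
    - [0,0,0,0,0,-32,1]
    - [0,0,0,0,0,-43,1]
    - [0,0,0,0,0,-53,1]

```text
clock: 9.57
tool_pos: [0.4127, -0.2103, 0.2055]
eef_rot: [0.905, 0.398, 0.131, 0.08]
contact_force: [-0.5, 0.4, -0.3]
opening: -0.001
finger_force: 0.0
```

Run:
```python
from h import *
s=st(); print(unpan(s["tool_pos"])*1000)
row(pan(-.07,0,.14),tool(F(),'y')*R.from_euler('z',np.pi))
```

```text
{'clock': 9.575, 'tool_pos': [0.4127, -0.2103, 0.2055], 'eef_rot': [0.9046, 0.3977, 0.1312, 0.0799], 'contact_force': [-0.4788, 0.3595, -0.3254], 'opening': -0.0007, 'finger_force': 0.0, 'q': [0.7755, 0.5164, -0.5083, 2.3301, 1.3274, 0.1791, -1.6775]}
[-43.13122407  -3.00143408 149.25734974]
row [-12.9, -23.3, 10.3] [-2.7, -1.1, -125.5] t 9.57
```

move_arm:
  motion:
    - [-13,-23,10,-2.7,-1.1,-125.5,1]
    - [-13,-23,10,-2.7,-1.1,-125.5,1]
    - [-13,-23,10,-2.7,-1.1,-125.5,1]
    - [-13,-23,10,-2.7,-1.1,-125.5,1]
    - [-13,-23,10,-2.7,-1.1,-125.5,1]

```text
clock: 10.2
tool_pos: [0.3914, -0.205, 0.188]
eef_rot: [0.659, 0.735, 0.083, 0.136]
contact_force: [0.1, -0.2, 0.0]
opening: 0.003
finger_force: 0.0
```

Run:
```python
from h import *
s=st(); print(unpan(s["tool_pos"])*1000)
row(pan(-.07,0,.14),tool(F(),'y')*R.from_euler('z',np.pi))
```

```text
{'clock': 10.2, 'tool_pos': [0.3914, -0.205, 0.188], 'eef_rot': [0.6588, 0.7352, 0.0827, 0.1364], 'contact_force': [0.0759, -0.1676, 0.0233], 'opening': 0.0033, 'finger_force': 0.0, 'q': [0.7748, 0.5456, -0.5177, 2.4237, 1.9883, 0.2233, -1.4912]}
[-69.62651681  -0.2965555  140.22930519]
row [0.4, -0.3, 0.2] [-2.1, -0.7, -76.5] t 10.2
```

move_arm:
  motion:
    - [0,0,0,-2,-0.7,-74,1]
    - [0,0,0,-2,-0.7,-74,1]
    - [0,0,0,-2,-0.7,-74,1]
    - [0,0,0,-2,-0.7,-74,1]
    - [0,0,0,-2,-0.7,-74,1]

```text
clock: 10.82
tool_pos: [0.3917, -0.2051, 0.1881]
eef_rot: [0.254, 0.952, 0.018, 0.171]
contact_force: [0.2, -0.2, -0.2]
opening: 0.001
finger_force: 0.0
```

Run:
```python
from h import *
s=st(); print(unpan(s["tool_pos"])*1000)
row(pan(-.083,0,.08),tool(F(),'y')*R.from_euler('z',np.pi))
```

```text
{'clock': 10.825, 'tool_pos': [0.3917, -0.2051, 0.1881], 'eef_rot': [0.2544, 0.9517, 0.0183, 0.1706], 'contact_force': [0.1768, -0.1504, -0.1901], 'opening': 0.0006, 'finger_force': 0.0, 'q': [0.722, 0.5363, -0.4128, 2.4445, 2.4136, 0.1886, -0.9555]}
[-69.33887429  -0.35583987 140.25940562]
row [12.7, -4.3, 60.3] [-0.7, -0.1, -22.8] t 10.82
```

move_arm:
  motion:
    - [13,-4,20,-0.7,0,-22,1]
    - [13,-4,40,-0.7,0,-22,1]
    - [13,-4,60,-0.7,0,-22,1]
    - [13,-4,60,-0.7,0,-22,1]
    - [13,-4,60,-0.7,0,-22,1]

```text
clock: 11.45
tool_pos: [0.3984, -0.2048, 0.1267]
eef_rot: [0.07, 0.983, -0.008, 0.172]
contact_force: [0.3, -0.2, 0.3]
opening: 0.008
finger_force: 0.0
```

Run:
```python
from h import *
s=st(); print(unpan(s["tool_pos"])*1000)
row(pan(-.083,0,.023),tool(F(),'y')*R.from_euler('z',np.pi))
```

```text
{'clock': 11.45, 'tool_pos': [0.3984, -0.2048, 0.1267], 'eef_rot': [0.0703, 0.9826, -0.0077, 0.1717], 'contact_force': [0.255, -0.1591, 0.3035], 'opening': 0.0078, 'finger_force': 0.0, 'q': [0.7295, 0.7174, -0.451, 2.4828, 2.6345, 0.3912, -0.7786]}
[-84.08224986   0.77874162  80.27096544]
row [-1.3, -0.9, 57.3] [0.1, -0.2, -1.2] t 11.45
```

move_arm:
  motion:
    - [0,0,25,0,0,-1.2,1]
    - [0,0,50,0,0,-1.2,1]
    - [-1,0,57,0,0,-1.2,1]
    - [-1,0,57,0,0,-1.2,1]

```text
clock: 11.95
tool_pos: [0.4184, -0.2069, 0.073]
eef_rot: [0.06, 0.983, -0.009, 0.171]
contact_force: [0.1, 0.0, 0.7]
opening: 0.002
finger_force: 0.0
```

move_arm:
  motion:
    - [-4,0,0,0,0,0,1]
    - [-8,0,0,0,0,0,1]
    - [-12,0,0,0,0,0,1]
    - [-16,0,0,0,0,0,1]
    - [-20,0,0,0,0,0,1]

```text
clock: 12.58
tool_pos: [0.4361, -0.2089, 0.079]
eef_rot: [0.06, 0.984, -0.008, 0.17]
contact_force: [-4.2, -0.2, -2.3]
opening: 0.004
finger_force: 2.1
```

Run:
```python
from h import *
s=st(); print(unpan(s["tool_pos"])*1000, F().inv().apply(s["contact_force"]))
```

```text
{'clock': 12.575, 'tool_pos': [0.4361, -0.2089, 0.079], 'eef_rot': [0.0603, 0.9836, -0.0085, 0.17], 'contact_force': [-4.231, -0.1963, -2.3065], 'opening': 0.004, 'finger_force': 2.0933, 'q': [0.6815, 0.8431, -0.4283, 2.4032, 2.6411, 0.4421, -0.7598]}
[-64.77503505   1.27732559  22.48890759] [-4.71257739 -0.71043985 -0.73924947]
```

move_arm:
  motion:
    - [-4,0,0,0,0,0,1]
    - [-8,0,0,0,0,0,1]
    - [-12,0,0,0,0,0,1]
    - [-16,0,0,0,0,0,1]
    - [-20,0,0,0,0,0,1]

```text
clock: 13.2
tool_pos: [0.4532, -0.2105, 0.0852]
eef_rot: [0.06, 0.984, -0.008, 0.169]
contact_force: [-7.0, 0.8, 1.0]
opening: 0.002
finger_force: 3.0
```

Run:
```python
from m import *
s=st(); print(unpan(s["tool_pos"])*1000, F().inv().apply(s["contact_force"]))
f,P=snap("wrist"); U,h=meas(f,P); u,y,n=U[...,0],U[...,1],U[...,2]
ct=(n>50)&(n<62)&(abs(y)<33)&(abs(u)<90); print("ctrl top",mm(U,ct),rect(U[ct]/1000))
save("w5.png",f)
```

```text
{'clock': 13.2, 'tool_pos': [0.4532, -0.2105, 0.0852], 'eef_rot': [0.0601, 0.9838, -0.0078, 0.1687], 'contact_force': [-7.0266, 0.8356, 1.0025], 'opening': 0.0017, 'finger_force': 3.0095, 'q': [0.6514, 0.8208, -0.3967, 2.3535, 2.6146, 0.3718, -0.7444]}
[-46.50586467   1.7116169   22.50603418] [-6.30643597 -0.02692372  3.36224422]
ctrl top (2188, 'u', array([-57. , -25. , -13.1]), 'y', array([-8.5,  1. , 11. ]), 'n', array([52. , 56.7, 60.4])) (array([-34.4,   1.6]), array([46.5, 22.9]), 0.77)
```

move_arm:
  motion:
    - [-2,0,0,0,0,0,1]
    - [-4,0,0,0,0,0,1]
    - [-6,0,0,0,0,0,1]
    - [-8,0,0,0,0,0,1]
    - [-8,0,0,0,0,0,1]

```text
clock: 13.88
tool_pos: [0.4607, -0.2114, 0.088]
eef_rot: [0.06, 0.984, -0.008, 0.169]
contact_force: [-6.7, 0.6, 0.8]
opening: 0.007
finger_force: 2.9
```

Run:
```python
from m import *
s=st(); print(unpan(s["tool_pos"])*1000, F().inv().apply(s["contact_force"]))
for c in("top","side"):
    f,P=snap(c); U,h=meas(f,P); u,y,n=U[...,0],U[...,1],U[...,2]
    ct=(n>50)&(n<62)&(abs(y)<30)&(u>-20)&(u<100); print(c,"ctrl top",mm(U,ct))
    print(np.round(np.percentile(U[ct][:,0],[50,80,90,95,97,99]),1))
    pl=(n>1.5)&(n<8)&(abs(y)<20)&(u>85)&(u<125)&(h[...,1]<60); print(pl.sum(),mm(U,pl) if pl.sum()>5 else 0)
```

```text
{'clock': 13.875, 'tool_pos': [0.4607, -0.2114, 0.088], 'eef_rot': [0.06, 0.9838, -0.0079, 0.1688], 'contact_force': [-6.7142, 0.6048, 0.807], 'opening': 0.007, 'finger_force': 2.9182, 'q': [0.6383, 0.8126, -0.3827, 2.333, 2.6043, 0.3449, -0.7386]}
[-38.48113761   1.74839612  22.49273536] [-6.05546479 -0.21800591  3.06282064]
top ctrl top (902, 'u', array([-14.7,  26.1,  64.8]), 'y', array([-26.3,   0.7,  27.2]), 'n', array([52.3, 56.1, 59. ]))
[26.1 51.3 59.4 63.  64.8 66. ]
168 (168, 'u', array([ 86.5, 101.4, 114.8]), 'y', array([-19.1,   1.4,  19.4]), 'n', array([1.9, 3.9, 6.4]))
side ctrl top (520, 'u', array([-5.4, 29.3, 64.1]), 'y', array([-24.1,   6.7,  29.1]), 'n', array([51.6, 56.2, 58.3]))
[29.3 51.9 59.2 62.6 64.1 66. ]
120 (120, 'u', array([ 86.7, 100.3, 114.6]), 'y', array([-19.5,  -1. ,  19.3]), 'n', array([1.7, 3.8, 5.5]))
```

move_arm:
  motion:
    - [-1,0,0,0,0,0,1]
    - [-2,0,0,0,0,0,1]
    - [-2,0,0,0,0,0,1]

```text
clock: 14.35
tool_pos: [0.4622, -0.2116, 0.0885]
eef_rot: [0.06, 0.984, -0.008, 0.169]
contact_force: [-5.9, 0.7, -0.2]
opening: 0.006
finger_force: 3.1
```

move_arm:
  motion:
    - [-1,0,0,0,0,0,1]
    - [-1,0,0,0,0,0,1]

```text
clock: 14.6
tool_pos: [0.4628, -0.2116, 0.0888]
eef_rot: [0.06, 0.984, -0.008, 0.168]
contact_force: [-6.3, 1.6, 0.1]
opening: 0.003
finger_force: 3.4
```

Run:
```python
from m import *
s=r.get_state(); print(unpan(s["tool_pos"])*1000)
for c in("top","side"):
    f,P=snap(c); U,h=meas(f,P); u,y,n=U[...,0],U[...,1],U[...,2]
    ct=(n>50)&(n<62)&(abs(y)<30)&(u>-20)&(u<100)
    print(np.round(np.percentile(U[ct][:,0],[50,80,90,95,97,99]),1),np.round(np.median(U[ct][:,1]),1))
    lip=(h[...,0]<15)&(h[...,1]>120)&(n>5)&(n<16)&(u>105)&(u<140); print("lip",np.round(np.percentile(U[lip][:,0],[3,10,50]),1))
    A=np.load(c+"P.npy"); U=unpan(A.reshape(-1,3))*1000; k=(U[:,2]>50)&(U[:,2]<62)&(abs(U[:,1])<30)&(U[:,0]>-48)&(U[:,0]<75); print("before",np.round(np.percentile(U[k][:,0],[50,80,90,95,97,99]),1))
```

```text
[-36.23264547   1.8182128   22.5045463 ]
[27.9 53.7 61.8 65.8 67.5 69.1] 0.6
lip [118.  118.3 120.2]
before [-2.2 24.4 33.  37.3 38.7 40.2]
[32.1 53.6 60.8 64.6 66.1 67.5] 6.9
lip [117.2 117.8 119.2]
before [-4.4 22.3 31.  35.6 37.2 39.2]
```

move_arm:
  motion:
    - [10,0,0,0,0,0,1]
    - [10,0,-40,0,0,0,0.5]
    - [10,0,-80,0,0,0,0]
    - [-40,0,-85,0,0,0,0]
    - [-84,0,-85,0,0,0,0]
  newtons: 30

```text
clock: 15.32
tool_pos: [0.4904, -0.2238, 0.1848]
eef_rot: [0.06, 0.979, -0.025, 0.191]
contact_force: [-0.2, -0.7, 0.5]
opening: 0.437
finger_force: 0.0
```

Run:
```python
from m import *
s=st(); print(unpan(s["tool_pos"])*1000)
f,P=snap("top"); U,h=meas(f,P); u,y,n=U[...,0],U[...,1],U[...,2]
pl=(n>2)&(n<8)&(abs(y)<29)&(u>85)&(u<125)&(h[...,1]<60); print(pl.sum(),mm(U,pl) if pl.sum()>5 else 0)
Q=tool(F(),'y')*R.from_euler('z',np.pi)
row(pan(.0535,.0004,.07),Q); row(pan(.0535,.0004,.018),Q)
```

```text
{'clock': 15.325, 'tool_pos': [0.4904, -0.2238, 0.1848], 'eef_rot': [0.0601, 0.9793, -0.0246, 0.1915], 'contact_force': [-0.1806, -0.7176, 0.4716], 'opening': 0.4372, 'finger_force': 0.0, 'q': [0.6, 0.6, -0.326, 2.2347, 2.0152, 0.1285, -0.184]}
[ 23.77770975  -6.88241622 102.85912861]
243 (243, 'u', array([ 86.2, 101.3, 115. ]), 'y', array([-28.4,  -3.3,  28. ]), 'n', array([2.2, 4. , 6.3]))
row [-26.7, 8.8, 33.3] [-1.5, 2.3, 0.2] t 15.38
row [-24.6, 10.1, 85.2] [-1.5, 2.3, 0.2] t 15.38
```

move_arm:
  motion:
    - [-26,9,10,-1.5,2.3,0,0]
    - [-26,9,15,-1.5,2.3,0,0]
    - [-26,9,15,-1.5,2.3,0,0]
    - [-26,9,15,-1.5,2.3,0,0]
    - [-26,9,15,-1.5,2.3,0,0]

```text
clock: 16.0
tool_pos: [0.517, -0.2184, 0.1779]
eef_rot: [0.059, 0.984, -0.009, 0.17]
contact_force: [0.3, -0.3, 0.4]
opening: 0.996
finger_force: 0.0
```

Run:
```python
from m import *
s=st(); print(unpan(s["tool_pos"])*1000)
Q=tool(F(),'y')*R.from_euler('z',np.pi)
row(pan(.0535,.0004,.018),Q)
```

```text
{'clock': 16.0, 'tool_pos': [0.517, -0.2184, 0.1779], 'eef_rot': [0.0591, 0.9837, -0.0089, 0.1696], 'contact_force': [0.284, -0.2597, 0.3698], 'opening': 0.9956, 'finger_force': 0.0, 'q': [0.6661, 0.6506, -0.4722, 2.1269, 1.2288, 0.2204, 0.5935]}
[45.56988646  1.72422972 87.54700561]
row [-8.5, -1.6, 69.5] [0.2, -0.4, 0.1] t 16.0
```

Orientation is good. I descend square to the panel.

move_arm:
  motion:
    - [-8.5,-1.6,12,0,0,0,0]
    - [-8.5,-1.6,30,0,0,0,0]
    - [-8.5,-1.6,50,0,0,0,0]
    - [-8.5,-1.6,69,0,0,0,0]
    - [-8.5,-1.6,69,0,0,0,0]

```text
clock: 16.62
tool_pos: [0.5485, -0.2227, 0.1144]
eef_rot: [0.059, 0.984, -0.008, 0.169]
contact_force: [-0.2, 0.3, -0.2]
opening: 1.001
finger_force: 0.0
```

Run:
```python
from m import *
s=st(); print(unpan(s["tool_pos"])*1000)
Q=tool(F(),'y')*R.from_euler('z',np.pi)
row(pan(.0535,.0004,.018),Q)
```

```text
{'clock': 16.625, 'tool_pos': [0.5485, -0.2227, 0.1144], 'eef_rot': [0.0589, 0.9838, -0.0077, 0.1691], 'contact_force': [-0.2384, 0.3194, -0.2445], 'opening': 1.0011, 'finger_force': 0.0, 'q': [0.5761, 0.7826, -0.3623, 2.0832, 1.7339, 0.1719, 0.0998]}
[53.79021315  1.22775141 17.03011171]
row [0.3, -0.8, -1.0] [0.3, -0.5, 0.1] t 16.62
```

move_arm:
  motion:
    - [0,-0.8,-0.5,0.2,-0.3,0,0.3]
    - [0,-0.8,-0.5,0.2,-0.3,0,0.5]
    - [0,-0.8,-0.5,0.2,-0.3,0,0.5]
    - [0,-0.8,-0.5,0.2,-0.3,0,0.5]
    - [0,-0.8,-0.5,0.2,-0.3,0,0.5]
  newtons: 35

```text
clock: 17.25
tool_pos: [0.5484, -0.2235, 0.117]
eef_rot: [0.059, 0.983, -0.01, 0.173]
contact_force: [-2.2, 1.3, 5.2]
opening: 0.653
finger_force: 35.0
```

Run:
```python
from m import *
s=st(); print(unpan(s["tool_pos"])*1000, F().inv().apply(s["contact_force"]))
f,P=snap("top"); U,h=meas(f,P); u,y,n=U[...,0],U[...,1],U[...,2]
pl=(n>2)&(n<8)&(abs(y)<29)&(u>85)&(u<125)&(h[...,1]<60); print(pl.sum(),mm(U,pl) if pl.sum()>5 else 0)
```

```text
{'clock': 17.25, 'tool_pos': [0.5484, -0.2235, 0.117], 'eef_rot': [0.0594, 0.9831, -0.01, 0.1727], 'contact_force': [-2.1709, 1.2715, 5.2079], 'opening': 0.6532, 'finger_force': 34.9894, 'q': [0.5929, 0.7812, -0.3898, 2.0887, 1.7608, 0.194, 0.0752]}
[54.6559302   0.44470918 19.51248285] [-0.38917688  0.99749589  5.6838125 ]
235 (235, 'u', array([ 86. , 100.6, 115. ]), 'y', array([-27.8,   3.6,  28.3]), 'n', array([2.2, 4. , 6.4]))
```

move_arm:
  motion:
    - [0,0,-2,0,0,0,0.5]
    - [0,0,-5,0,0,0,0.5]
    - [0,0,-8,0,0,0,0.5]
    - [0,0,-8,0,0,0,0.5]

```text
clock: 17.8
tool_pos: [0.5454, -0.2235, 0.1241]
eef_rot: [0.059, 0.983, -0.01, 0.172]
contact_force: [0.5, -0.2, -5.4]
opening: 0.657
finger_force: 35.0
```

Run:
```python
from m import *
s=st(); print(unpan(s["tool_pos"])*1000, F().inv().apply(s["contact_force"]),s["moment"])
```

```text
{'clock': 17.8, 'tool_pos': [0.5454, -0.2235, 0.1241], 'eef_rot': [0.0595, 0.9832, -0.0103, 0.1723], 'contact_force': [0.5354, -0.1722, -5.3872], 'opening': 0.6565, 'finger_force': 34.9839, 'q': [0.5759, 0.7614, -0.3579, 2.0935, 1.7247, 0.1674, 0.1055]}
[5.43019606e+01 4.14556565e-02 2.71207676e+01] [-1.32349803 -0.105685   -5.2512556 ] [ 0.13872365  0.33445889 -0.00550389]
```

The load reads about 0.55 kg with no snag, so I keep lifting.

move_arm:
  motion:
    - [0,0,-12,0,0,0,0.5]
    - [0,0,-26,0,0,0,0.5]
    - [0,0,-45,0,0,0,0.5]
    - [0,0,-70,0,0,0,0.5]
    - [0,0,-70,0,0,0,0.5]

```text
clock: 18.42
tool_pos: [0.522, -0.2211, 0.1909]
eef_rot: [0.06, 0.983, -0.01, 0.173]
contact_force: [0.5, 0.3, -4.8]
opening: 0.652
finger_force: 35.0
```

Run:
```python
from m import *
s=st(); print(unpan(s["tool_pos"])*1000, F().inv().apply(s["contact_force"]),s["moment"])
f,P=snap("side"); save("s2.png",f)
Q=tool(frame(CY),'y')*R.from_euler('z',np.pi)
p=np.array(s["tool_pos"]); row([.50,-.20,.28],Q)
```

```text
{'clock': 18.425, 'tool_pos': [0.522, -0.2211, 0.1909], 'eef_rot': [0.0601, 0.983, -0.0102, 0.1734], 'contact_force': [0.4744, 0.2815, -4.7542], 'opening': 0.6524, 'finger_force': 34.9837, 'q': [0.6802, 0.6325, -0.4907, 2.1068, 1.1108, 0.2385, 0.7102]}
[55.04712659 -0.42942466 98.0013692 ] [-1.21578396  0.33724069 -4.61678273] [ 0.06150075  0.39503643 -0.00993046]
row [-7.8, 18.4, -92.9] [-0.5, 19.9, -2.8] t 18.48
```

View pics/s2.png

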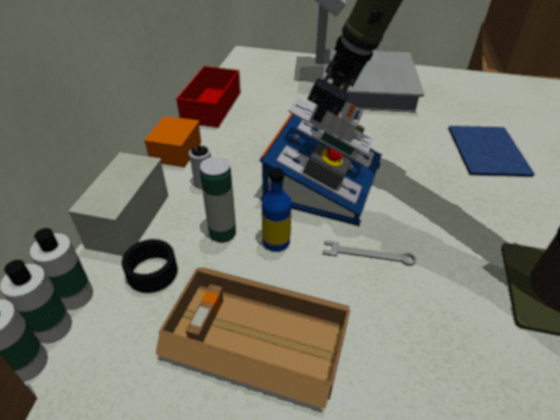

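The view shows the controller lifted clear of the panel at px (330,110), and the probe lying in the far end of the carton at (205,312). I raise and level it.

move_arm:
  motion:
    - [0,0,-40,0,0,0,0.5]
    - [-8,18,-85,-0.5,10,-1,0.5]
    - [-8,18,-100,-0.5,20,-2.8,0.5]
    - [-8,18,-100,-0.5,20,-2.8,0.5]
    - [-8,18,-100,-0.5,20,-2.8,0.5]

```text
clock: 19.1
tool_pos: [0.4998, -0.1999, 0.2855]
eef_rot: [0.036, 0.999, 0.0, 0.0]
contact_force: [-0.9, 1.2, -5.6]
opening: 0.653
finger_force: 35.0
```

Run:
```python
from m import *
s=st(); print(s["moment"])
Q=tool(frame(CY),'y')*R.from_euler('z',np.pi)
row(car(-.006,0,.285),Q)
```

```text
{'clock': 19.1, 'tool_pos': [0.4998, -0.1999, 0.2855], 'eef_rot': [0.0363, 0.9993, 0.0002, 0.0002], 'contact_force': [-0.9109, 1.1836, -5.6023], 'opening': 0.6528, 'finger_force': 34.9837, 'q': [0.8216, 0.639, -0.8978, 1.7481, 0.5716, 1.0381, 1.2154]}
[ 0.0262751  -0.18975347  0.01953715]
row [-9.5, 431.7, 0.7] [0.0, 0.0, 0.0] t 19.1
```

move_arm:
  motion:
    - [0,45,0,0,0,0,0.5]
    - [0,100,0,0,0,0,0.5]
    - [0,160,0,0,0,0,0.5]
    - [-10,220,0,0,0,0,0.5]
    - [-18,280,0,0,0,0,0.5]

```text
clock: 19.73
tool_pos: [0.5358, 0.0787, 0.2851]
eef_rot: [0.037, 0.999, -0.001, -0.0]
contact_force: [0.2, -0.3, -4.6]
opening: 0.657
finger_force: 35.0
```

Run:
```python
from m import *
s=st()
Q=tool(frame(CY),'y')*R.from_euler('z',np.pi)
row(car(.0035,0,.285),Q)
```

```text
{'clock': 19.725, 'tool_pos': [0.5358, 0.0787, 0.2851], 'eef_rot': [0.0366, 0.9993, -0.001, -0.0004], 'contact_force': [0.2155, -0.3037, -4.5715], 'opening': 0.6569, 'finger_force': 34.983, 'q': [0.274, 0.6338, -0.8613, 1.7392, 0.5527, 1.0314, 0.7103]}
row [-3.2, 151.2, -0.2] [-0.1, -0.0, 0.0] t 19.73
```

move_arm:
  motion:
    - [-3,60,0,0,0,0,0.5]
    - [-3,110,0,0,0,0,0.5]
    - [-3,147,0,0,0,0,0.5]
    - [-3,147,0,0,0,0,0.5]

```text
clock: 20.23
tool_pos: [0.5481, 0.2283, 0.2853]
eef_rot: [0.033, 0.999, 0.001, -0.001]
contact_force: [-0.4, -0.8, -4.0]
opening: 0.652
finger_force: 35.0
```

Run:
```python
from m import *
s=st()
Q=tool(frame(CY),'y')*R.from_euler('z',np.pi)
row(car(.0035,0,.08),Q); row(car(.0035,0,.03),Q)
# controller seen by side/top in carton frame, relative to the TCP
t=R.from_euler('z',CY).inv().apply(np.array(s["tool_pos"])-CO)*1000
for c in("side","top"):
    f,P=snap(c); C=R.from_euler('z',CY).inv().apply(P.reshape(-1,3)-CO)*1000-t
    m=(abs(C[:,1])<45)&(C[:,0]>-145)&(C[:,0]<90)&(C[:,2]>-35)&(C[:,2]<-4); A=C[m]
    print(c,len(A),np.round(np.nanpercentile(A,[1,50,99],axis=0),1).tolist())
    g=m&(C[:,2]<-8)
    for a,b in((-130,-80),(20,65)):
        B=C[m&(C[:,0]>a)&(C[:,0]<b)]; print(a,b,len(B),np.round(np.median(B,axis=0),1) if len(B) else 0)
    m=(C[:,2]<-100)&(C[:,2]>-262)&(C[:,0]+t[0]>60)&(C[:,0]+t[0]<125)&(abs(C[:,1]+t[1])<60)&(C[:,2]+t[2]>40)&(C[:,2]+t[2]<49)
    if m.sum()>20: print("probe",rect((C[m]+t)/1000))
```

```text
{'clock': 20.225, 'tool_pos': [0.5481, 0.2283, 0.2853], 'eef_rot': [0.0332, 0.9994, 0.0011, -0.0006], 'contact_force': [-0.3618, -0.8149, -4.0154], 'opening': 0.6517, 'finger_force': 34.9837, 'q': [-0.0193, 0.6989, -0.8291, 1.5867, 0.5565, 1.1065, 0.5178]}
row [-2.1, 0.6, 205.3] [0.1, -0.1, 0.4] t 20.23
row [-2.2, 0.5, 255.3] [0.1, -0.1, 0.4] t 20.23
side 2358 [[-130.5, -28.7, -20.2], [-86.1, 21.2, -16.1], [60.8, 31.0, -4.6]]
-130 -80 1347 [-103.5    6.   -16.3]
20 65 338 [ 42.1  24.7 -16.1]
probe (array([94. ,  2.4]), array([ 25.5, 100.6]), 0.41)
top 185 [[39.6, -34.2, -19.9], [56.8, -11.6, -15.9], [64.2, 21.8, -12.8]]
-130 -80 0 0
20 65 185 [ 56.8 -11.6 -15.9]
probe (array([94. , -0.2]), array([25.2, 99.7]), 0.42)
```

move_arm:
  motion:
    - [-2,0.5,50,0,0,0.4,0.5]
    - [-2,0.5,105,0,0,0.4,0.5]
    - [-2,0.5,160,0,0,0.4,0.5]
    - [-2,0.5,205,0,0,0.4,0.5]
    - [-2,0.5,230,0,0,0.4,0.5]

```text
clock: 20.95
tool_pos: [0.55, 0.2217, 0.0536]
eef_rot: [0.04, 0.999, -0.002, -0.002]
contact_force: [-0.3, -1.1, -4.0]
opening: 0.657
finger_force: 35.0
```

move_arm:
  motion:
    - [0,0,10,0,0,0,0.5]
    - [0,0,20,0,0,0,0.5]
    - [0,0,24,0,0,0,0.5]
    - [0,0,26,0,0,0,0.5]
    - [0,0,26,0,0,0,0.5]

```text
clock: 21.58
tool_pos: [0.551, 0.2255, 0.0313]
eef_rot: [0.039, 0.999, 0.001, -0.001]
contact_force: [-0.7, 0.4, -4.6]
opening: 0.656
finger_force: 35.0
```

move_arm:
  motion:
    - [0,0,2,0,0,0,0.5]
    - [0,0,3.5,0,0,0,0.5]
    - [0,0,4.5,0,0,0,0.5]
    - [0,0,5,0,0,0,0.5]

```text
clock: 22.08
tool_pos: [0.5507, 0.2253, 0.0257]
eef_rot: [0.039, 0.999, 0.0, -0.001]
contact_force: [-0.3, -0.7, -4.0]
opening: 0.655
finger_force: 35.0
```

move_arm:
  motion:
    - [0,0,0.7,0,0,0,0.5]
    - [0,0,1.2,0,0,0,0.5]
    - [0,0,1.2,0,0,0,0.5]

```text
clock: 22.45
tool_pos: [0.5507, 0.2253, 0.0246]
eef_rot: [0.039, 0.999, 0.0, -0.001]
contact_force: [-0.1, -0.4, -4.6]
opening: 0.656
finger_force: 35.0
```

move_arm:
  motion:
    - [0,0,0.6,0,0,0,0.5]
    - [0,0,1.2,0,0,0,0.5]
    - [0,0,1.2,0,0,0,0.5]

```text
clock: 22.82
tool_pos: [0.5508, 0.2254, 0.0237]
eef_rot: [0.039, 0.999, 0.0, -0.001]
contact_force: [0.4, 0.4, -0.8]
opening: 0.655
finger_force: 35.0
```

move_arm:
  motion:
    - [0,0,0.5,0,0,0,0.5]
    - [0,0,0.8,0,0,0,0.5]
    - [0,0,0.8,0,0,0,0.5]

```text
clock: 23.2
tool_pos: [0.5508, 0.2254, 0.0237]
eef_rot: [0.039, 0.999, 0.0, -0.001]
contact_force: [-2.7, -2.9, 5.8]
opening: 0.657
finger_force: 35.0
```

Seated. I release with limited opening and rise.

move_arm:
  motion:
    - [0,0,0,0,0,0,0.2]
    - [0,0,0,0,0,0,0.2]
    - [0,0,0,0,0,0,0.2]
    - [0,0,-15,0,0,0,0.2]
    - [0,0,-60,0,0,0,0.2]

```text
clock: 23.82
tool_pos: [0.5496, 0.2245, 0.0822]
eef_rot: [0.039, 0.999, -0.001, -0.003]
contact_force: [1.2, 0.2, 0.2]
opening: 0.8
finger_force: 0.0
```

move_arm:
  motion:
    - [0,0,-60,0,0,0,0.2]
    - [0,0,-120,0,0,0,0.2]
    - [0,0,-170,0,0,0,0.2]
    - [0,0,-170,0,0,0,0.2]
    - [0,0,-170,0,0,0,0.2]

```text
clock: 24.45
tool_pos: [0.5508, 0.2246, 0.2526]
eef_rot: [0.039, 0.999, -0.0, -0.001]
contact_force: [0.5, -0.1, -0.0]
opening: 0.797
finger_force: 0.0
```

Run:
```python
from h import *
st(); f,P=snap("side"); save("s3.png",f)
```

```text
{'clock': 24.45, 'tool_pos': [0.5508, 0.2246, 0.2526], 'eef_rot': [0.0391, 0.9992, -0.0, -0.0011], 'contact_force': [0.5092, -0.0702, -0.0269], 'opening': 0.7966, 'finger_force': 0.0, 'q': [-0.0255, 0.7341, -0.8047, 1.6241, 0.5906, 1.0445, 0.484]}
```

View pics/s3.png

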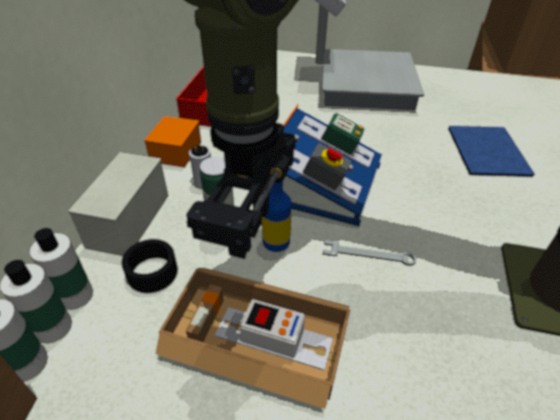

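The controller lies flat in the carton at px (275,325), beside the probe at (205,312). The other two devices still hang, and the bottle, can, tape and wrench have not moved. I hand the job in.

```bash
python3 -c "
from plant import finish_job
print(finish_job())"
```

```text
the job is handed in; nothing more can be done
None
```

The controller and its probe carton are both in the shipping carton, side by side with the controller flat on its back plate; the job was handed in after about 24.5 s, with the other two devices still hanging and everything else where it stood.

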